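Pack the finished capacitors into their colour nests

ROBOT

A 6-joint arm with a two-finger parallel gripper is mounted at the origin on the work surface. World frame = base frame: x ahead of the robot, y to its left, z up, the work surface at z = 0. Lengths are in mm, angles in rad, forces in N, time in s.
With the tool pointing down it reaches from about 400 to 925 mm from the base axis. Payload 12.5 kg.
Tool frame: the origin (TCP) lies at the centre of the arm's flange, where the gripper is bolted on; the fingertips stand 190 mm ahead of it and the grasp point (between the pads) lies 171 mm ahead of it; z points along the fingers, y is the direction in which the jaws open and shut (so a half turn about z gives the same grasp; the last joint's range is limited). The gripper opens to 95 mm and grips with 3 to 60 N. Pads are 20 mm wide; open, the fingers measure 119 mm over their backs; the gripper's body (75 mm by 180 mm) begins 59 mm behind the grasp point.
Start: joints at [-1.208, 0.491, 1.559, -0, 1.092, -0.106], TCP at [282.403, -557.56, 404.761] pointing down, gripper open.
Joint ranges: [-3.1, 3.1], [-0.84, 2.19], [0.05, 2.79], [-1.13, 4.28], [0.06, 2.93], [-2.69, 2.69]. Speed limits (rad/s): [2.22, 2.22, 2.79, 3.14, 3.14, 3.14].

INTERFACE

Orientations are given as [roll, pitch, yaw] about the fixed x, y, z axes, in that order (R = Rz(yaw) Ry(pitch) Rx(roll)).
In Python, from cell import env gives the robot as it stands.
- The arm moves only by the shell command python3 -m pendant 'ROWS'. ROWS is JSON, a list of rows, each an object of numbers: "x", "y", "z": the shift along the tool's x, y, z in units of 150 mm (1.0 is 150 mm); "rx", "ry", "rz": the turn, a rotation vector about the tool's x, y, z in units of 45 degrees (1.0 is 45 degrees); "jaw": the opening, from 0 (shut) to 1 (fully open). In form: [{"x": .., "y": .., "z": .., "rx": .., "ry": .., "rz": .., "jaw": ..}, ...]. A call has 1 to 10 rows; each row is the pose to reach, as a shift and turn from the pose commanded when the call began, along the tool's axes at that moment; what a row does not reach only later rows make up. A row lasts 1/8 s, in which the tool goes at most 62.5 mm and 10.7 degrees, less where a joint would pass 70% of its speed; a pose out of reach is approached as far as the arm can. A call with a number of a shift or a turn outside -1 to 1 is refused whole. A call with a gripper value outside its range is refused whole. The fingers move at their own pace and stop on an object; the grip force is fixed at half the most. Time passes only in rows, so rows that repeat a pose let the fingers close. It gives the time, the measured TCP pose, the force and the opening at its end, in the units of the state.
- env.state(): the state, without advancing time (a new reading comes with each control period).
- env.read_camera(name): name is "scene" or "side" or "wrist"; returns a dict with "img" (480x640x3 uint8, red, green, blue), "fx", "fy", "cx", "cy" (pixels), "rvec" (rotation vector, rad) and "tvec" (3), from world to camera coordinates, as OpenCV has them. Camera axes: x right, y down, z forward; pixel columns grow to the right and rows downward; lengths in mm; the calibration is good to about 2 mm. A picture is of the moment at which its call begins. There is no depth.
- env.job_done(): hands the job in, once; it reports no verdict.
The state is a dict: "t": time; "joints": joint angles; "qvel": joint speeds; "tau": joint torques, N m; "eef_pos": TCP position; "tcp_rot": TCP orientation; "ft_force": force on the tool from outside, world axes, zero at the start; "moment": the same for the moment, N m; "opening": opening from 0.0 (shut) to 1.0 (fully open).
Only numpy, scipy, OpenCV 4.12 (cv2) and the standard library are available. Lean on these libraries where they do the work, as an engineer would, in place of code of your own. Each camera call takes 0.05 s, during which the arm holds its last target.

TASK

Gather the four finished capacitors, the ones with a coloured lid and two brass terminals, into the plywood tray: stand each upright, terminals up, fully down in the nest of its lid's colour, and let go. The two unfinished ones without terminals (bare metal top and black top) stay standing where they are; do not pick them up, push them away or knock them over.

Things in the scene. Friction and masses are not known exactly. Their poses are not given: they have to be found in the camera images.
- can_red_center (a point): finished capacitor with the red lid: upright cylinder, 40 mm diameter, white sleeve, red lid on top with two small brass blade terminals that stand 8 mm above the lid; 80 mm high without the terminals, about 140 g, loose, stands on the bench. The point is at its centre, half-way up (40 mm above its underside, 40 mm below the lid top); z along the cylinder, terminals side by side along its y.
- can_blue_center (a point): finished capacitor with the blue lid: upright cylinder, 40 mm diameter, white sleeve, blue lid on top with two small brass blade terminals that stand 8 mm above the lid; 80 mm high without the terminals, about 140 g, loose, stands on the bench. The point is at its centre, half-way up (40 mm above its underside, 40 mm below the lid top); z along the cylinder, terminals side by side along its y.
- can_yellow_center (a point): finished capacitor with the yellow lid: upright cylinder, 40 mm diameter, white sleeve, yellow lid on top with two small brass blade terminals that stand 8 mm above the lid; 80 mm high without the terminals, about 140 g, loose, stands on the bench. The point is at its centre, half-way up (40 mm above its underside, 40 mm below the lid top); z along the cylinder, terminals side by side along its y.
- can_green_center (a point): finished capacitor with the green lid: upright cylinder, 40 mm diameter, white sleeve, green lid on top with two small brass blade terminals that stand 8 mm above the lid; 80 mm high without the terminals, about 140 g, loose, stands on the bench. The point is at its centre, half-way up (40 mm above its underside, 40 mm below the lid top); z along the cylinder, terminals side by side along its y.
- blank_bare_center (a point): unfinished capacitor: the same upright white cylinder, 40 mm diameter and 80 mm high, but with a bare aluminium top with a dark grey disc, no terminals; loose. It does not belong in the tray. The point is at its centre, half-way up.
- blank_black_center (a point): unfinished capacitor: the same upright white cylinder, 40 mm diameter and 80 mm high, but with a plain black top, no terminals; loose. It does not belong in the tray. The point is at its centre, half-way up.
- nest_red_floor (a point): red nest: a red round shallow cup with vertical sides, fixed in the square plywood tray (205 mm square, rim 18 mm above the bench, fixed). Inner diameter 56 mm, outer 62 mm, inside 13 mm deep, so its rim is 21 mm above the bench. The point is the centre of its inner floor, 8 mm above the bench; z up. The four nests stand in a 2 by 2 square, 92 mm between neighbouring centres, x and y along the tray sides; which colour is where varies.
- nest_blue_floor (a point): blue nest: a blue round shallow cup with vertical sides, fixed in the square plywood tray (205 mm square, rim 18 mm above the bench, fixed). Inner diameter 56 mm, outer 62 mm, inside 13 mm deep, so its rim is 21 mm above the bench. The point is the centre of its inner floor, 8 mm above the bench; z up. The four nests stand in a 2 by 2 square, 92 mm between neighbouring centres, x and y along the tray sides; which colour is where varies.
- nest_yellow_floor (a point): yellow nest: a yellow round shallow cup with vertical sides, fixed in the square plywood tray (205 mm square, rim 18 mm above the bench, fixed). Inner diameter 56 mm, outer 62 mm, inside 13 mm deep, so its rim is 21 mm above the bench. The point is the centre of its inner floor, 8 mm above the bench; z up. The four nests stand in a 2 by 2 square, 92 mm between neighbouring centres, x and y along the tray sides; which colour is where varies.
- nest_green_floor (a point): green nest: a green round shallow cup with vertical sides, fixed in the square plywood tray (205 mm square, rim 18 mm above the bench, fixed). Inner diameter 56 mm, outer 62 mm, inside 13 mm deep, so its rim is 21 mm above the bench. The point is the centre of its inner floor, 8 mm above the bench; z up. The four nests stand in a 2 by 2 square, 92 mm between neighbouring centres, x and y along the tray sides; which colour is where varies.
Mind the look-alikes: they are no part of the job. Leave any pink, purple or turquoise look-alike of the part that bears can_green_center alone.

How it is judged:
By the outcome, as a careful person would: the job done as asked, in the order asked, and still so for the second after the job is handed in, with the robot touching nothing.
It also fails if it takes over 112 s, if anything falls off the work surface, if the arm or the gripper's body presses on something with over 40 N, if the wrist force passes 120 N, or if a joint passes its speed limit or range.

## Working session

There is one attempt and no reset: what is moved stays moved. The work goes in short steps, Python scripts to look and compute and a shell command to move; the robot and the scene stay as the last step left them, time stands still between calls to the robot, and variables do not carry over. Pictures are saved under pics/ and viewed, and the job is handed in when it is done.

```bash
ls; mkdir -p pics
python3 - <<'E'
from cell import env
import cv2
s=env.state(); print(s)
for n in ["scene","side","wrist"]:
    c=env.read_camera(n); cv2.imwrite(f"pics/{n}0.png",c["img"][:,:,::-1]); print(n,[c[k] for k in("fx","fy","cx","cy","rvec","tvec")])
E
```

```text
pics
{'t': 0.0, 'joints': array([-1.20759101e+00,  4.91531077e-01,  1.55947589e+00, -1.01915381e-05,
        1.09171094e+00, -1.05596481e-01]), 'qvel': array([ 0.00117631, -0.00087854,  0.00168577, -0.00018438,  0.00070674,
        0.00065139]), 'tau': array([-1.30461856e-03, -6.12640214e+01, -2.58186686e+01,  6.92513608e-02,
        4.81570722e-02, -5.22318010e-05]), 'eef_pos': array([ 282.39047024, -557.51289246,  404.17022365]), 'tcp_rot': array([-3.14047271e+00, -1.09613705e-04,  4.68806436e-01]), 'ft_force': array([-0.53194903,  0.91027356,  0.23401928]), 'moment': array([-0.01179752,  0.02814603,  0.00143701]), 'opening': 1.001688133693027}
scene [503.33214353727607, 503.33214353727607, 333.252040444635, 240.7287108484424, array([ 1.84726869,  1.62841836, -0.67147164]), array([ -56.32254452, -306.02043701, 1424.75802542])]
side [531.4742231497448, 531.4742231497448, 317.89446080005115, 235.60195273837232, array([ 0.64419241, -2.44264883,  1.39075971]), array([458.16734046, 176.85355777, 822.08766171])]
wrist [399.85061180502277, 399.85061180502277, 324.00101694365134, 240.74772855091572, array([-2.44939737,  1.50528804,  0.22989434]), array([-624.25708117,  -33.33717263,  392.06153102])]
```

View pics/scene0.png

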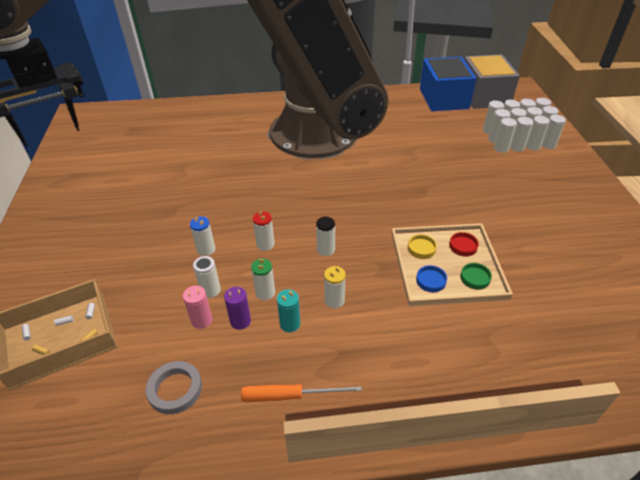

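View pics/side0.png

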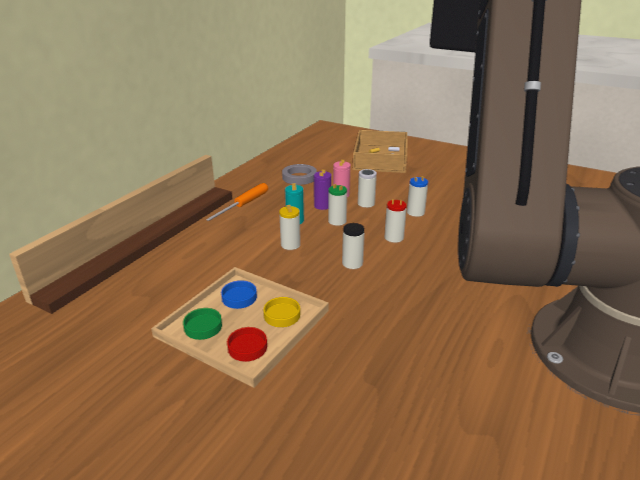

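View pics/wrist0.png

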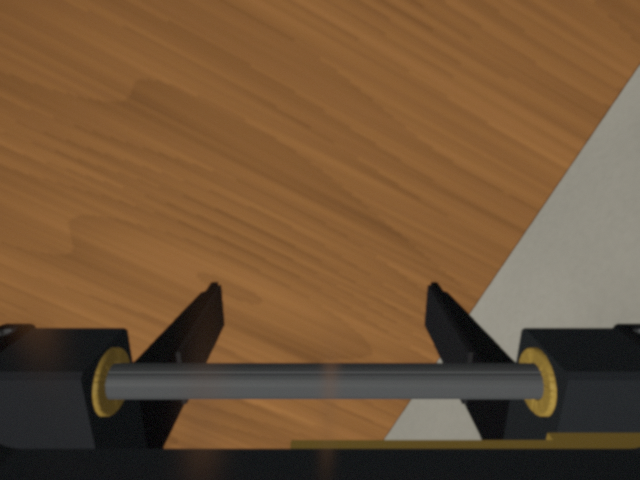

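The scene view shows finished cans at blue (201,223), red (263,217), green (262,267) and yellow (335,274). The black blank is at (326,224) and the bare one at (205,265). The pink, purple and turquoise look-alikes are at (198,295), (237,295) and (289,298). The tray nests are at yellow (422,246), red (464,243), blue (432,278) and green (476,275).

Run:
```python
import cv2,numpy as np
a=cv2.imread("pics/scene0.png");b=cv2.imread("pics/side0.png")
cv2.imwrite("pics/c1.png",cv2.resize(a[205:340,175:365],None,fx=4.2,fy=4.2,interpolation=cv2.INTER_CUBIC))
cv2.imwrite("pics/c2.png",cv2.resize(b[150:280,270:440],None,fx=4.5,fy=4.5,interpolation=cv2.INTER_CUBIC))
```

```text
(no output)
```

View pics/c1.png

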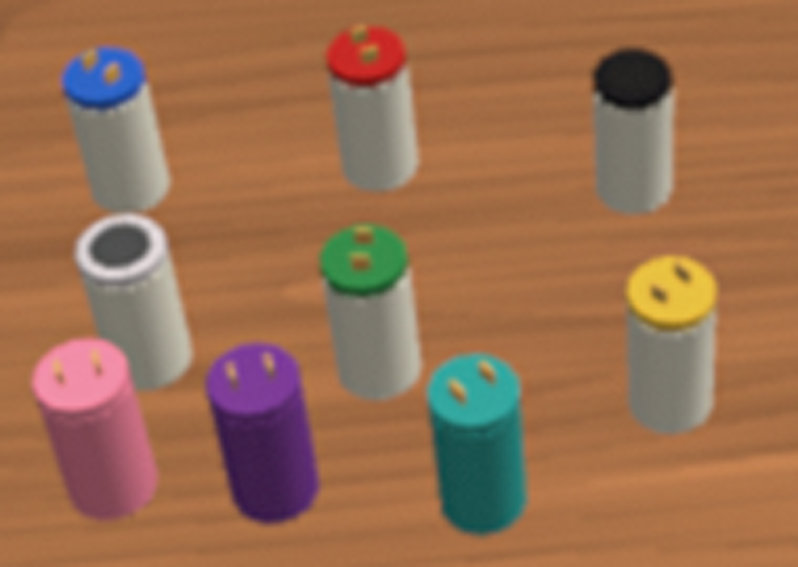

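View pics/c2.png

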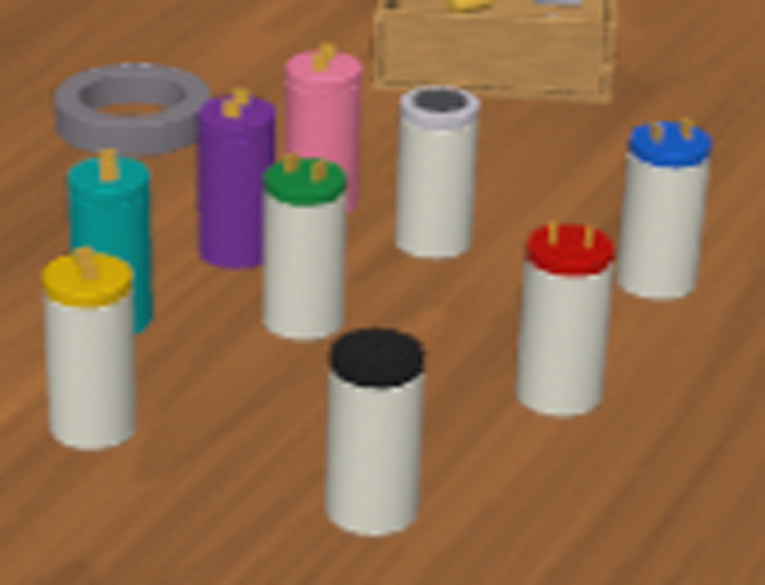

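The crops confirm it. The blue, red, green and yellow cans have white sleeves, coloured lids and two brass blades. The pink, purple and turquoise ones are coloured all over, so they are look-alikes. Next I'll measure positions.

```bash
cat > h.py <<'E'
import cv2,numpy as np
HUE={"red":[(0,5),(175,180)],"blue":[(103,122)],"yellow":[(20,30)],"green":[(52,78)],
 "pink":[(165,175)],"purple":[(128,150)],"turq":[(80,98)]}
def ray(c,u,v):
    R=cv2.Rodrigues(np.array(c["rvec"]))[0];t=np.array(c["tvec"])
    d=R.T@np.array([(u-c["cx"])/c["fx"],(v-c["cy"])/c["fy"],1]);return -R.T@t,d
def plane(c,u,v,z):
    o,d=ray(c,u,v);return o+d*(z-o[2])/d[2]
def proj(c,p):
    return cv2.projectPoints(np.array(p,float).reshape(-1,3),np.array(c["rvec"]),np.array(c["tvec"]),np.array([[c["fx"],0,c["cx"]],[0,c["fy"],c["cy"]],[0,0,1]]),None)[0].reshape(-1,2)
def blobs(img,col,minA=60,smin=130):
    h=cv2.cvtColor(img,cv2.COLOR_RGB2HSV);m=np.zeros(img.shape[:2],np.uint8)
    for a,b in HUE[col]: m|=cv2.inRange(h,(a,smin,50),(b,255,255))
    out=[]
    for k in cv2.findContours(m,cv2.RETR_EXTERNAL,cv2.CHAIN_APPROX_NONE)[0]:
        if cv2.contourArea(k)>=minA:
            hu=cv2.convexHull(k);M=cv2.moments(hu);out.append((M["m10"]/M["m00"],M["m01"]/M["m00"],M["m00"],cv2.boundingRect(hu)))
    return out
def tri(c1,p1,c2,p2):
    o1,d1=ray(c1,*p1);o2,d2=ray(c2,*p2);s=np.linalg.lstsq(np.c_[d1,-d2],o2-o1,rcond=None)[0]
    a,b=o1+d1*s[0],o2+d2*s[1];return (a+b)/2,np.linalg.norm(a-b)
E
python3 - <<'E'
from h import *; from cell import env
import pickle
C={n:env.read_camera(n) for n in("scene","side")}
pickle.dump(C,open("c0.pkl","wb"))
for col in HUE:
    for n in C:
        for b in blobs(C[n]["img"],col):
            u,v=b[:2]
            print(col,n,np.round(b[:3],1),b[3],"z78",plane(C[n],u,v,78)[:2].round(1),"z19",plane(C[n],u,v,19)[:2].round(1))
E
```

```text
red scene [463.5 243.7 489. ] (450, 233, 28, 23) z78 [555.4 246.3] z19 [499.9 275.6]
red scene [261.7 217.8 185. ] (253, 211, 19, 14) z78 [ 429.7 -149.9] z19 [ 363.7 -153.6]
red side [ 246.7  343.7 1081.5] (227, 327, 40, 35) z78 [447.5 335.3] z19 [490.1 284.4]
red side [396.1 205.1 160. ] (387, 200, 19, 11) z78 [ 428.1 -145.8] z19 [ 468.4 -254. ]
blue scene [431.1 278.4 574. ] (417, 266, 29, 26) z78 [636.3 158.1] z19 [587.5 180.1]
blue scene [199.2 223.4 179. ] (190, 217, 19, 14) z78 [ 431.1 -278.5] z19 [ 365.2 -292.9]
blue scene [  35.7  121.2 1615.5] (11, 96, 54, 63) z78 [ -18.5 -724.5] z19 [-121.8 -776. ]
blue scene [ 35.6  93.6 288. ] (6, 85, 54, 19) z78 [-169.7 -766.5] z19 [-285.5 -821.5]
blue scene [  4.9  70.3 179. ] (0, 59, 14, 21) z78 [-327.3 -897.9] z19 [-456.3 -963.8]
blue scene [ 447.1   82.9 2461. ] (421, 57, 55, 54) z78 [-94.7 404.9] z19 [-204.3  447.4]
blue scene [  84.8   49.  8186. ] (28, 0, 113, 102) z78 [-451.6 -692.5] z19 [-590.9 -741.3]
blue side [238.6 294.2 750. ] (222, 281, 34, 28) z78 [524.9 250.7] z19 [576.7 189.8]
blue side [418.3 181.7 123.5] (410, 177, 18
[... 410 characters left out ...]
[475.3 275.8 535.5] (461, 264, 29, 25) z78 [640.2 242.1] z19 [591.7 271. ]
green scene [261.1 266.9 208.5] (252, 260, 19, 15) z78 [ 568.6 -155.1] z19 [ 514.1 -159.2]
green side [202.4 323.2 915.5] (184, 308, 38, 31) z78 [528.4 331.6] z19 [580.6 280.3]
green side [337.1 190.  114.5] (329, 186, 17, 9) z78 [ 564.9 -149.3] z19 [ 621.5 -257.9]
purple scene [237.3 307.3 747. ] (225, 287, 25, 42) z78 [ 659.9 -199.1] z19 [ 613.  -206.9]
purple side [321.8 189.2 518.5] (314, 172, 17, 37) z78 [ 595.4 -136.9] z19 [ 655.6 -244.1]
turq scene [288.4 309.9 717.5] (277, 290, 23, 41) z78 [ 676.6 -110.2] z19 [ 631.1 -110.6]
turq side [295.  200.8 494.5] (285, 185, 19, 39) z78 [616.6 -62.3] z19 [ 679.3 -160.6]
```

Run:
```python
from h import *
import pickle
C=pickle.load(open("c0.pkl","rb"))
s=C["scene"];d=C["side"]
T={"black":((325.6,223.5),(353.7,229)),"bare":((204.3,264),(367.3,173)),"pink":((194.8,294.3),(341.7,165.5)),"purple":((235.7,295.3),(322.5,175)),"turq":((287.9,297.8),(294,189)),
"red":((262.3,218),(396.5,204.5)),"blue":((199.8,223),(418.7,181.2)),"yellow":((335,274),(289.4,211.2)),"green":((261.5,266.5),(337.7,189.5))}
P={}
for k,(a,b) in T.items():
    p,e=tri(s,a,d,b); A=plane(s,*a,79)[:2];B=plane(d,*b,79)[:2]; P[k]=(A+B)/2
    print(k,"tri",p.round(0),round(e,1),"scene",A.round(),"side",B.round(),"mean",P[k].round(1))
for k in("red","blue","yellow","green"):
    print(k,[(j,int(np.linalg.norm(P[j]-P[k])),int(np.degrees(np.arctan2(*(P[j]-P[k])[::-1])))) for j in P if j!=k and np.linalg.norm(P[j]-P[k])<130])
N={"red":(495,280),"blue":(582,185),"yellow":(490.5,189),"green":(586,276)}
v=np.array(N["red"])-N["yellow"];w=np.array(N["blue"])-N["yellow"];print(v,w,np.linalg.norm(v),np.linalg.norm(w),v@w)
```

```text
black tri [461. -19.  76.] 0.5 scene [464. -19.] side [459. -15.] mean [461.7 -17.4]
bare tri [ 547. -262.   77.] 0.4 scene [ 549. -262.] side [ 546. -260.] mean [ 547.2 -260.8]
pink tri [ 619. -276.   76.] 0.2 scene [ 622. -275.] side [ 616. -269.] mean [ 619.  -272.3]
purple tri [ 631. -203.   77.] 1.1 scene [ 633. -202.] side [ 629. -200.] mean [ 631.1 -201.2]
turq tri [ 649. -110.   77.] 0.5 scene [ 650. -109.] side [ 647. -107.] mean [ 648.6 -108.2]
red tri [ 429. -149.   77.] 0.9 scene [ 431. -149.] side [ 428. -147.] mean [ 429.6 -147.7]
blue tri [ 429. -278.   77.] 0.3 scene [ 431. -277.] side [ 428. -274.] mean [ 429.6 -275.8]
yellow tri [603. -18.  78.] 0.7 scene [604. -18.] side [601. -16.] mean [602.9 -17.4]
green tri [ 566. -154.   77.] 0.3 scene [ 569. -154.] side [ 564. -150.] mean [ 566.3 -152.3]
red [('blue', 128, -89)]
blue [('bare', 118, 7), ('red', 128, 90)]
yellow [('turq', 101, -63)]
green [('bare', 110, -99), ('purple', 81, -37), ('turq', 93, 28)]
[ 4.5 91. ] [91.5 -4. ] 91.11119579941864 91.58738996171907 47.75
```

Checks: the lids triangulate to z≈77 (expected about 79), and the nests are 91–92 mm apart and square to each other. With yaw 0 the jaws open along world y and clear every neighbour. First I'll square up and approach blue from above.

```bash
cat > go.py <<'E'
import sys,numpy as np
from cell import env
from scipy.spatial.transform import Rotation as R
s=env.state();Rm=R.from_euler("xyz",s["tcp_rot"])
t=np.array([float(a) for a in sys.argv[1:4]])+[0,0,171]  # grasp-point target
sh=Rm.inv().apply(t-s["eef_pos"])/150
rv=(Rm.inv()*R.from_euler("xyz",[np.pi,0,0])).as_rotvec()/(np.pi/4)
print("t",round(s["t"],2),"grasp",(s["eef_pos"]-[0,0,171]).round(1),"shift",sh.round(3),"turn",rv.round(3),"open",round(s["opening"],2))
E
python3 -m pendant '[{"x":0.86,"y":-0.61,"z":0.3,"rz":0.597,"jaw":1},{"x":0.86,"y":-0.61,"z":0.3,"rz":0.597,"jaw":1},{"x":0.86,"y":-0.61,"z":0.3,"rz":0.597,"jaw":1},{"x":0.86,"y":-0.61,"z":0.3,"rz":0.597,"jaw":1},{"x":0.86,"y":-0.61,"z":0.3,"rz":0.597,"jaw":1}]'
python3 go.py 429 -277 160
```

```text
t 0.25 grasp [ 282.4 -557.6  233.5] shift [ 1.717 -1.227  0.491] turn [-0.001  0.     0.597] open 1.0invalid input
```

```bash
python3 -m pendant '[{"x":0.86,"y":-0.61,"z":0.3,"rx":0,"ry":0,"rz":0.597,"jaw":1},{"x":0.86,"y":-0.61,"z":0.3,"rx":0,"ry":0,"rz":0.597,"jaw":1},{"x":0.86,"y":-0.61,"z":0.3,"rx":0,"ry":0,"rz":0.597,"jaw":1},{"x":0.86,"y":-0.61,"z":0.3,"rx":0,"ry":0,"rz":0.597,"jaw":1},{"x":0.86,"y":-0.61,"z":0.3,"rx":0,"ry":0,"rz":0.597,"jaw":1}]'
python3 go.py 429 -277 160
```

```text
t: 0.88
eef_pos: [356.1, -418.2, 360.1]
tcp_rot: [3.141, -0.0, 0.001]
ft_force: [0.1, -0.9, -0.3]
opening: 1.0
t 0.88 grasp [ 356.1 -418.2  189.1] shift [ 0.487 -0.941  0.193] turn [ 0.001 -0.     0.002] open 1.0
```

```bash
python3 -m pendant '[{"x":0.487,"y":-0.94,"z":0.19,"rx":0,"ry":0,"rz":0,"jaw":1},{"x":0.487,"y":-0.94,"z":0.19,"rx":0,"ry":0,"rz":0,"jaw":1},{"x":0.487,"y":-0.94,"z":0.19,"rx":0,"ry":0,"rz":0,"jaw":1},{"x":0.487,"y":-0.94,"z":0.19,"rx":0,"ry":0,"rz":0,"jaw":1},{"x":0.487,"y":-0.94,"z":0.19,"rx":0,"ry":0,"rz":0,"jaw":1}]'
python3 go.py 429 -277 55
python3 - <<'E'
from h import *; from cell import env
c=env.read_camera("wrist"); cv2.imwrite("pics/w1.png",c["img"][:,:,::-1])
for b in blobs(c["img"],"blue"): print(b,plane(c,b[0],b[1],79))
print(proj(c,[[429,-277,80],[429,-277,55]]))
E
```

```text
t: 1.5
eef_pos: [429.1, -277.9, 331.5]
tcp_rot: [3.141, -0.001, -0.0]
ft_force: [0.2, -0.6, -0.2]
opening: 0.996
t 1.5 grasp [ 429.1 -277.9  160.5] shift [-0.001 -0.007  0.704] turn [ 0.001 -0.001 -0.001] open 1.0
(324.4104320036523, 255.1843862352337, 2920.5, (294, 225, 62, 61)) [ 432.05634158 -277.87919546   79.        ]
[[322.98765347 260.4135435 ]
 [323.00898928 247.67032833]]
```

View pics/w1.png

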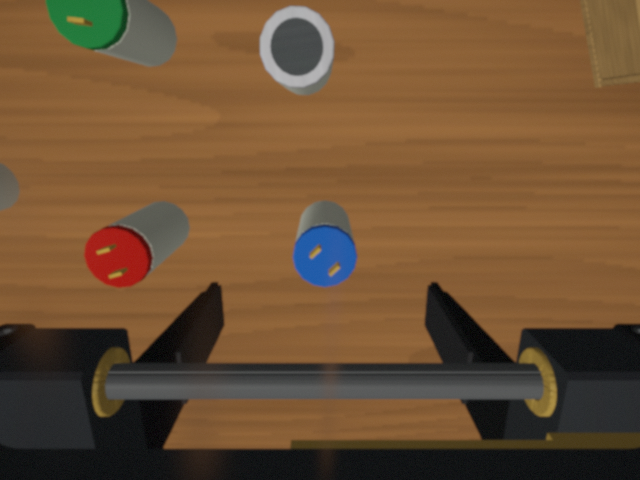

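The wrist view shows the blue lid at (324,255), centred between the open fingers, at about (432,-278). That agrees with the other views. I'll shift x by +2 mm, go down and close.

```bash
python3 -m pendant '[{"x":0.01,"y":0,"z":0.25,"rx":0,"ry":0,"rz":0,"jaw":1},{"x":0.01,"y":0,"z":0.5,"rx":0,"ry":0,"rz":0,"jaw":1},{"x":0.01,"y":0,"z":0.65,"rx":0,"ry":0,"rz":0,"jaw":1},{"x":0.01,"y":0,"z":0.7,"rx":0,"ry":0,"rz":0,"jaw":1},{"x":0.01,"y":0,"z":0.7,"rx":0,"ry":0,"rz":0,"jaw":1},{"x":0.01,"y":0,"z":0.7,"rx":0,"ry":0,"rz":0,"jaw":0.2},{"x":0.01,"y":0,"z":0.7,"rx":0,"ry":0,"rz":0,"jaw":0.2},{"x":0.01,"y":0,"z":0.7,"rx":0,"ry":0,"rz":0,"jaw":0.2},{"x":0.01,"y":0,"z":0.7,"rx":0,"ry":0,"rz":0,"jaw":0.2},{"x":0.01,"y":0,"z":0.7,"rx":0,"ry":0,"rz":0,"jaw":0.2}]'
python3 -m pendant '[{"x":0,"y":0,"z":0,"rx":0,"ry":0,"rz":0,"jaw":0.2},{"x":0,"y":0,"z":0,"rx":0,"ry":0,"rz":0,"jaw":0.2},{"x":0,"y":0,"z":-0.2,"rx":0,"ry":0,"rz":0,"jaw":0.2},{"x":0,"y":0,"z":-0.5,"rx":0,"ry":0,"rz":0,"jaw":0.2},{"x":0,"y":0,"z":-0.8,"rx":0,"ry":0,"rz":0,"jaw":0.2},{"x":0,"y":0,"z":-0.8,"rx":0,"ry":0,"rz":0,"jaw":0.2},{"x":0,"y":0,"z":-0.8,"rx":0,"ry":0,"rz":0,"jaw":0.2}]'
python3 go.py 582 185 180
```

```text
t: 2.8
eef_pos: [430.7, -276.6, 226.3]
tcp_rot: [3.141, -0.0, 0.0]
ft_force: [-0.3, -0.3, -0.2]
opening: 0.529
t: 3.68
eef_pos: [430.4, -276.4, 345.5]
tcp_rot: [-3.141, 0.001, -0.0]
ft_force: [0.3, -0.5, -1.8]
opening: 0.418
t 3.67 grasp [ 430.4 -276.4  174.5] shift [ 1.01  -3.076 -0.035] turn [-0.001  0.001 -0.   ] open 0.42
```

Opening 0.418 is 40 mm, so the can is held. I'll carry it to the blue nest in three calls.

```bash
python3 -m pendant '[{"x":0.15,"y":-0.3,"z":0,"rx":0,"ry":0,"rz":0,"jaw":0.2},{"x":0.3,"y":-0.6,"z":0,"rx":0,"ry":0,"rz":0,"jaw":0.2},{"x":0.4,"y":-1,"z":0,"rx":0,"ry":0,"rz":0,"jaw":0.2},{"x":0.4,"y":-1,"z":0,"rx":0,"ry":0,"rz":0,"jaw":0.2}]'
python3 -m pendant '[{"x":0.1,"y":-0.3,"z":0,"rx":0,"ry":0,"rz":0,"jaw":0.2},{"x":0.2,"y":-0.65,"z":0,"rx":0,"ry":0,"rz":0,"jaw":0.2},{"x":0.4,"y":-1,"z":0,"rx":0,"ry":0,"rz":0,"jaw":0.2},{"x":0.4,"y":-1,"z":0,"rx":0,"ry":0,"rz":0,"jaw":0.2}]'
python3 -m pendant '[{"x":0.1,"y":-0.4,"z":0,"rx":0,"ry":0,"rz":0,"jaw":0.2},{"x":0.21,"y":-0.8,"z":0,"rx":0,"ry":0,"rz":0,"jaw":0.2},{"x":0.21,"y":-1,"z":0,"rx":0,"ry":0,"rz":0,"jaw":0.2},{"x":0.21,"y":-1,"z":0,"rx":0,"ry":0,"rz":0,"jaw":0.2}]'
python3 go.py 582 185 64
python3 - <<'E'
from h import *; from cell import env
for n in("wrist","scene","side"):
    c=env.read_camera(n); cv2.imwrite(f"pics/{n}2.png",c["img"][:,:,::-1])
    for k in("red","yellow","green","blue"):
        for b in blobs(c["img"],k,200,100):
            p=plane(c,b[0],b[1],20)
            if 440<p[0]<640 and 130<p[1]<330: print(n,k,np.round(b[:3]),p.round(1))
E
```

```text
t: 4.18
eef_pos: [491.1, -123.3, 344.5]
tcp_rot: [-3.14, 0.003, 0.005]
ft_force: [-0.7, 1.1, -2.4]
opening: 0.419
t: 4.68
eef_pos: [551.8, 25.6, 344.6]
tcp_rot: [-3.141, 0.002, 0.003]
ft_force: [-0.3, -0.6, -2.4]
opening: 0.416
t: 5.18
eef_pos: [582.1, 173.9, 344.7]
tcp_rot: [3.141, 0.002, 0.002]
ft_force: [-0.4, -0.1, -1.6]
opening: 0.419
t 5.17 grasp [582.1 173.9 173.7] shift [ 0.001 -0.075  0.731] turn [0.001 0.003 0.002] open 0.42
wrist red [ 203.  311. 2484.] [509.  275.6  20. ]
wrist yellow [307. 353. 232.] [468.5 188.5  20. ]
wrist green [ 198.  218. 4668.] [589.6 273.   20. ]
wrist blue [ 324.  338. 5466.] [483.3 174.3  20. ]
wrist blue [ 313.  221. 4176.] [587.5 182.7  20. ]
scene red [463. 244. 489.] [500.8 275.1  20. ]
scene yellow [420. 246. 486.] [497.4 180.6  20. ]
scene green [475. 276. 568.] [592.1 271.   20. ]
scene blue [431. 278. 588.] [588.3 179.8  20. ]
side red [ 247.  344. 1082.] [489.4 285.3  20. ]
side yellow [281. 312. 922.] [485.5 194.6  20. ]
side green [202. 323. 944.] [579.8 281.5  20. ]
side blue [239. 294. 775.] [575.9 190.8  20. ]
```

View pics/wrist2.png

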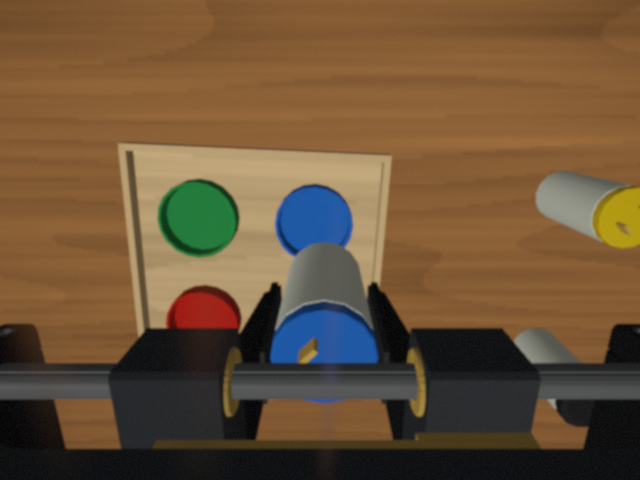

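View pics/side2.png

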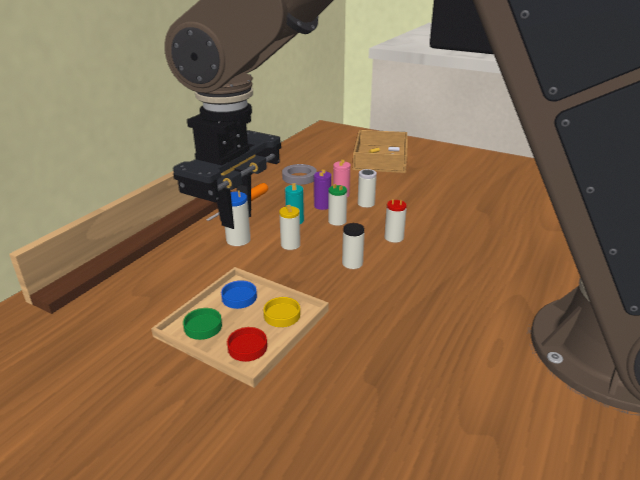

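Run:
```python
from h import *
import pickle
C=pickle.load(open("c0.pkl","rb"));P={}
for k in("red","yellow","blue","green"):
    f=lambda n,A:[b for b in blobs(C[n]["img"],k,A) if 440<plane(C[n],b[0],b[1],20)[0]<640 and 130<plane(C[n],b[0],b[1],20)[1]<330]
    a=f("scene",400)[0];b=f("side",400)[0]
    P[k],e=tri(C["scene"],a[:2],C["side"],b[:2]);print(k,P[k].round(1),round(e,1))
c=sum(P.values())/4;v=(P["red"]-P["yellow"]+P["green"]-P["blue"])/2;w=(P["blue"]-P["yellow"]+P["green"]-P["red"])/2
print(c,v,w)
a=(np.arctan2(-v[0],v[1])+np.arctan2(w[1],w[0]))/2;e=np.array([np.cos(a),np.sin(a)]);g=np.array([-e[1],e[0]])
print("fit",np.degrees(a),{k:(c[:2]+46*(s*e+t*g)).round(1) for k,s,t in(("red",-1,1),("yellow",-1,-1),("blue",1,-1),("green",1,1))})
```

```text
red [494.4 278.8  12.9] 0.7
yellow [490.1 187.1  13.3] 1.0
blue [582.3 182.7  12.5] 0.6
green [586.4 274.4  12.4] 0.3
[538.28568285 230.76587588  12.7546385 ] [ 4.17904065 91.70847106 -0.26268161] [92.12900001 -4.40862862 -0.65923952]
fit -2.674382302709098 {'red': array([494.5, 278.9]), 'yellow': array([490.2, 187. ]), 'blue': array([582.1, 182.7]), 'green': array([586.4, 274.6])}
```

The refined fit puts the nests square at 92 mm, z≈12.8 (mid-wall), with blue at (582.1,182.7). I'll lower there, release and rise.

```bash
python3 -m pendant '[{"x":0,"y":-0.059,"z":0.1,"rx":0,"ry":0,"rz":0,"jaw":0.2},{"x":0,"y":-0.059,"z":0.35,"rx":0,"ry":0,"rz":0,"jaw":0.2},{"x":0,"y":-0.059,"z":0.5,"rx":0,"ry":0,"rz":0,"jaw":0.2},{"x":0,"y":-0.059,"z":0.6,"rx":0,"ry":0,"rz":0,"jaw":0.2},{"x":0,"y":-0.059,"z":0.66,"rx":0,"ry":0,"rz":0,"jaw":0.2},{"x":0,"y":-0.059,"z":0.7,"rx":0,"ry":0,"rz":0,"jaw":0.2},{"x":0,"y":-0.059,"z":0.73,"rx":0,"ry":0,"rz":0,"jaw":0.2},{"x":0,"y":-0.059,"z":0.73,"rx":0,"ry":0,"rz":0,"jaw":0.2},{"x":0,"y":-0.059,"z":0.73,"rx":0,"ry":0,"rz":0,"jaw":0.2}]'
```

```text
t: 6.45
eef_pos: [582.3, 182.2, 237.1]
tcp_rot: [-3.142, -0.001, -0.0]
ft_force: [0.3, -0.2, -1.5]
opening: 0.416
```

```bash
python3 -m pendant '[{"x":0,"y":0,"z":0.016,"rx":0,"ry":0,"rz":0,"jaw":0.2},{"x":0,"y":0,"z":0.016,"rx":0,"ry":0,"rz":0,"jaw":0.2},{"x":0,"y":0,"z":0.016,"rx":0,"ry":0,"rz":0,"jaw":0.2}]'
python3 -m pendant '[{"x":0,"y":0,"z":0,"rx":0,"ry":0,"rz":0,"jaw":0.7},{"x":0,"y":0,"z":0,"rx":0,"ry":0,"rz":0,"jaw":0.7},{"x":0,"y":0,"z":0,"rx":0,"ry":0,"rz":0,"jaw":0.7},{"x":0,"y":0,"z":0,"rx":0,"ry":0,"rz":0,"jaw":0.7},{"x":0,"y":0,"z":-0.3,"rx":0,"ry":0,"rz":0,"jaw":0.7},{"x":0,"y":0,"z":-0.6,"rx":0,"ry":0,"rz":0,"jaw":1},{"x":0,"y":0,"z":-0.6,"rx":0,"ry":0,"rz":0,"jaw":1},{"x":0,"y":0,"z":-0.6,"rx":0,"ry":0,"rz":0,"jaw":1}]'
python3 go.py 604 -18 155
python3 - <<'E'
from h import *; from cell import env
for n in("scene","side"):
    c=env.read_camera(n); cv2.imwrite(f"pics/{n}3.png",c["img"][:,:,::-1])
a=cv2.imread("pics/scene3.png")[200:320,380:520];b=cv2.imread("pics/side3.png")[210:380,140:340]
cv2.imwrite("pics/t3.png",np.hstack([cv2.resize(x,(400,400)) for x in(a,b)]))
E
```

```text
t: 6.82
eef_pos: [582.2, 182.2, 234.3]
tcp_rot: [3.142, 0.0, -0.0]
ft_force: [0.8, -0.6, -1.0]
opening: 0.42
t: 7.82
eef_pos: [582.0, 182.1, 323.8]
tcp_rot: [3.141, 0.0, -0.0]
ft_force: [0.1, -0.5, -0.6]
opening: 0.955
t 7.83 grasp [582.  182.1 152.8] shift [ 0.147  1.334 -0.014] turn [ 0.     0.001 -0.   ] open 0.95
```

View pics/t3.png

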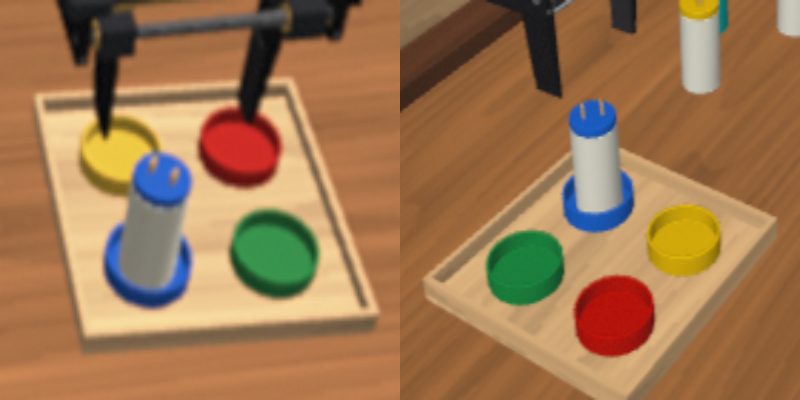

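Blue stands upright in its nest. Yellow (604,-18) is next.

```bash
python3 -m pendant '[{"x":0.1,"y":0.8,"z":0,"rx":0,"ry":0,"rz":0,"jaw":1},{"x":0.1,"y":0.8,"z":0,"rx":0,"ry":0,"rz":0,"jaw":1},{"x":0.1,"y":0.8,"z":0,"rx":0,"ry":0,"rz":0,"jaw":1}]'
python3 -m pendant '[{"x":0.047,"y":0.533,"z":0,"rx":0,"ry":0,"rz":0,"jaw":1},{"x":0.047,"y":0.533,"z":0,"rx":0,"ry":0,"rz":0,"jaw":1},{"x":0.047,"y":0.533,"z":0,"rx":0,"ry":0,"rz":0,"jaw":1},{"x":0.047,"y":0.533,"z":0,"rx":0,"ry":0,"rz":0,"jaw":1}]'
python3 - <<'E'
from h import *; from cell import env
c=env.read_camera("wrist"); cv2.imwrite("pics/w4.png",c["img"][:,:,::-1])
for b in blobs(c["img"],"yellow",500): print(np.round(b[:3]),plane(c,b[0],b[1],79).round(1))
E
python3 go.py 604 -18 55
```

```text
t: 8.3
eef_pos: [597.6, 58.8, 323.0]
tcp_rot: [3.141, 0.002, -0.004]
ft_force: [-0.1, 0.2, 0.2]
opening: 1.002
t: 8.8
eef_pos: [604.2, -16.4, 324.0]
tcp_rot: [-3.141, 0.001, 0.001]
ft_force: [-0.2, 0.3, -1.0]
opening: 0.999
[ 485.  442. 4246.] [ 471.5 -128.5   79. ]
[ 110.  382. 1954.] [520.4 125.9  79. ]
[ 538.  382. 1943.] [ 520.7 -157.6   79. ]
[ 329.  261. 3329.] [605.8 -18.8  79. ]
t 8.85 grasp [604.2 -16.3 153.1] shift [-0.001  0.011  0.654] turn [-0.     0.001  0.002] open 1.0
```

View pics/w4.png

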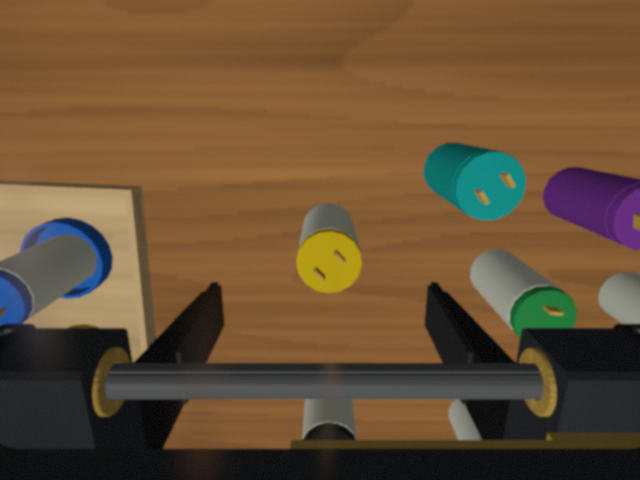

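The wrist view shows yellow at (329,261), at (606,-19) and between the fingers. I'll descend, grip and lift.

```bash
python3 -m pendant '[{"x":0.004,"y":0.015,"z":0.25,"rx":0,"ry":0,"rz":0,"jaw":1},{"x":0.004,"y":0.015,"z":0.5,"rx":0,"ry":0,"rz":0,"jaw":1},{"x":0.004,"y":0.015,"z":0.62,"rx":0,"ry":0,"rz":0,"jaw":1},{"x":0.004,"y":0.015,"z":0.65,"rx":0,"ry":0,"rz":0,"jaw":1},{"x":0.004,"y":0.015,"z":0.65,"rx":0,"ry":0,"rz":0,"jaw":0.2},{"x":0.004,"y":0.015,"z":0.65,"rx":0,"ry":0,"rz":0,"jaw":0.2},{"x":0.004,"y":0.015,"z":0.65,"rx":0,"ry":0,"rz":0,"jaw":0.2},{"x":0.004,"y":0.015,"z":0.65,"rx":0,"ry":0,"rz":0,"jaw":0.2},{"x":0.004,"y":0.015,"z":0.65,"rx":0,"ry":0,"rz":0,"jaw":0.2},{"x":0.004,"y":0.015,"z":0.65,"rx":0,"ry":0,"rz":0,"jaw":0.2}]'
python3 -m pendant '[{"x":0,"y":0,"z":0,"rx":0,"ry":0,"rz":0,"jaw":0.2},{"x":0,"y":0,"z":0,"rx":0,"ry":0,"rz":0,"jaw":0.2},{"x":0,"y":0,"z":-0.2,"rx":0,"ry":0,"rz":0,"jaw":0.2},{"x":0,"y":0,"z":-0.5,"rx":0,"ry":0,"rz":0,"jaw":0.2},{"x":0,"y":0,"z":-0.8,"rx":0,"ry":0,"rz":0,"jaw":0.2},{"x":0,"y":0,"z":-0.8,"rx":0,"ry":0,"rz":0,"jaw":0.2},{"x":0,"y":0,"z":-0.8,"rx":0,"ry":0,"rz":0,"jaw":0.2}]'
python3 go.py 490.2 187 63
```

```text
t: 10.1
eef_pos: [604.9, -20.1, 226.9]
tcp_rot: [3.142, -0.0, -0.0]
ft_force: [0.2, 0.1, 0.2]
opening: 0.423
t: 10.98
eef_pos: [604.6, -20.0, 346.0]
tcp_rot: [-3.142, 0.001, -0.0]
ft_force: [-0.1, -0.6, -1.6]
opening: 0.417
t 10.97 grasp [604.6 -20.  175. ] shift [-0.762 -1.38   0.748] turn [-0.     0.001 -0.   ] open 0.42
```

```bash
python3 -m pendant '[{"x":-0.15,"y":-0.25,"z":0,"rx":0,"ry":0,"rz":0,"jaw":0.2},{"x":-0.3,"y":-0.5,"z":0,"rx":0,"ry":0,"rz":0,"jaw":0.2},{"x":-0.5,"y":-0.8,"z":0,"rx":0,"ry":0,"rz":0,"jaw":0.2},{"x":-0.5,"y":-0.8,"z":0,"rx":0,"ry":0,"rz":0,"jaw":0.2}]'
python3 -m pendant '[{"x":-0.15,"y":-0.3,"z":0,"rx":0,"ry":0,"rz":0,"jaw":0.2},{"x":-0.262,"y":-0.58,"z":0,"rx":0,"ry":0,"rz":0,"jaw":0.2},{"x":-0.262,"y":-0.58,"z":0,"rx":0,"ry":0,"rz":0,"jaw":0.2},{"x":-0.262,"y":-0.58,"z":0,"rx":0,"ry":0,"rz":0,"jaw":0.2}]'
python3 go.py 490.2 187 64.5
```

```text
t: 11.48
eef_pos: [528.1, 102.2, 345.4]
tcp_rot: [3.141, 0.004, 0.003]
ft_force: [-0.3, -0.3, -1.3]
opening: 0.42
t: 11.98
eef_pos: [491.1, 186.5, 346.0]
tcp_rot: [3.141, 0.001, 0.0]
ft_force: [-0.3, -0.8, -0.5]
opening: 0.419
t 11.97 grasp [491.1 186.5 175. ] shift [-0.005 -0.004  0.737] turn [0.001 0.001 0.   ] open 0.42
```

```bash
python3 -m pendant '[{"x":-0.005,"y":-0.004,"z":0.1,"rx":0,"ry":0,"rz":0,"jaw":0.2},{"x":-0.005,"y":-0.004,"z":0.35,"rx":0,"ry":0,"rz":0,"jaw":0.2},{"x":-0.005,"y":-0.004,"z":0.5,"rx":0,"ry":0,"rz":0,"jaw":0.2},{"x":-0.005,"y":-0.004,"z":0.6,"rx":0,"ry":0,"rz":0,"jaw":0.2},{"x":-0.005,"y":-0.004,"z":0.66,"rx":0,"ry":0,"rz":0,"jaw":0.2},{"x":-0.005,"y":-0.004,"z":0.7,"rx":0,"ry":0,"rz":0,"jaw":0.2},{"x":-0.005,"y":-0.004,"z":0.73,"rx":0,"ry":0,"rz":0,"jaw":0.2},{"x":-0.005,"y":-0.004,"z":0.735,"rx":0,"ry":0,"rz":0,"jaw":0.2},{"x":-0.005,"y":-0.004,"z":0.735,"rx":0,"ry":0,"rz":0,"jaw":0.2},{"x":-0.005,"y":-0.004,"z":0.735,"rx":0,"ry":0,"rz":0,"jaw":0.2}]'; python3 go.py 490.2 187 64.5
```

```text
t: 13.22
eef_pos: [489.9, 187.6, 236.9]
tcp_rot: [-3.142, -0.001, 0.0]
ft_force: [0.4, 0.9, -1.1]
opening: 0.415
t 13.22 grasp [489.9 187.6  65.9] shift [0.002 0.004 0.009] turn [-0.    -0.001  0.   ] open 0.42
```

```bash
python3 -m pendant '[{"x":0,"y":0,"z":0.011,"rx":0,"ry":0,"rz":0,"jaw":0.2},{"x":0,"y":0,"z":0.011,"rx":0,"ry":0,"rz":0,"jaw":0.2},{"x":0,"y":0,"z":0.011,"rx":0,"ry":0,"rz":0,"jaw":0.2}]'
python3 -m pendant '[{"x":0,"y":0,"z":0,"rx":0,"ry":0,"rz":0,"jaw":0.7},{"x":0,"y":0,"z":0,"rx":0,"ry":0,"rz":0,"jaw":0.7},{"x":0,"y":0,"z":0,"rx":0,"ry":0,"rz":0,"jaw":0.7},{"x":0,"y":0,"z":0,"rx":0,"ry":0,"rz":0,"jaw":0.7},{"x":0,"y":0,"z":-0.3,"rx":0,"ry":0,"rz":0,"jaw":0.7},{"x":0,"y":0,"z":-0.6,"rx":0,"ry":0,"rz":0,"jaw":1},{"x":0,"y":0,"z":-0.6,"rx":0,"ry":0,"rz":0,"jaw":1},{"x":0,"y":0,"z":-0.6,"rx":0,"ry":0,"rz":0,"jaw":1}]'
python3 go.py 566.5 -153 153
```

```text
t: 13.6
eef_pos: [489.9, 187.6, 234.9]
tcp_rot: [3.141, -0.0, -0.0]
ft_force: [-0.6, -0.4, -0.9]
opening: 0.416
t: 14.6
eef_pos: [489.6, 187.5, 324.4]
tcp_rot: [3.141, 0.0, -0.0]
ft_force: [-0.1, 0.3, -0.2]
opening: 0.954
t 14.6 grasp [489.6 187.5 153.4] shift [0.513 2.27  0.003] turn [ 0.     0.001 -0.   ] open 0.95
```

Next is green (566.5,-153).

```bash
python3 -m pendant '[{"x":0.1,"y":0.95,"z":0,"rx":0,"ry":0,"rz":0,"jaw":1},{"x":0.1,"y":0.95,"z":0,"rx":0,"ry":0,"rz":0,"jaw":1},{"x":0.1,"y":0.95,"z":0,"rx":0,"ry":0,"rz":0,"jaw":1}]'
python3 -m pendant '[{"x":0.4,"y":0.95,"z":0,"rx":0,"ry":0,"rz":0,"jaw":1},{"x":0.4,"y":0.95,"z":0,"rx":0,"ry":0,"rz":0,"jaw":1},{"x":0.4,"y":0.95,"z":0,"rx":0,"ry":0,"rz":0,"jaw":1}]'
python3 -m pendant '[{"x":0.013,"y":0.37,"z":0,"rx":0,"ry":0,"rz":0,"jaw":1},{"x":0.013,"y":0.37,"z":0,"rx":0,"ry":0,"rz":0,"jaw":1},{"x":0.013,"y":0.37,"z":0,"rx":0,"ry":0,"rz":0,"jaw":1}]'
python3 - <<'E'
from h import *; from cell import env
c=env.read_camera("wrist"); cv2.imwrite("pics/w5.png",c["img"][:,:,::-1])
for b in blobs(c["img"],"green",500): print(np.round(b[:3]),plane(c,b[0],b[1],79).round(1))
for n in("scene","side"):
    c=env.read_camera(n); cv2.imwrite(f"pics/{n}5.png",c["img"][:,:,::-1])
a=cv2.imread("pics/scene5.png")[200:320,380:520];b=cv2.imread("pics/side5.png")[210:380,140:340]
cv2.imwrite("pics/t5.png",np.hstack([cv2.resize(x,(400,400)) for x in(a,b)]))
E
python3 go.py 566.5 -153 55
```

```text
t: 14.98
eef_pos: [504.9, 42.5, 323.5]
tcp_rot: [3.141, 0.003, -0.003]
ft_force: [-0.3, 0.6, 0.1]
opening: 0.998
t: 15.35
eef_pos: [565.6, -99.7, 323.5]
tcp_rot: [-3.141, 0.001, -0.002]
ft_force: [0.6, 0.5, 0.6]
opening: 1.0
t: 15.72
eef_pos: [566.6, -152.4, 323.9]
tcp_rot: [-3.141, 0.002, -0.0]
ft_force: [0.3, 0.2, -0.6]
opening: 1.0
[ 328.  259. 3014.] [ 569.2 -154.3   79. ]
t 15.88 grasp [ 566.8 -151.7  153.7] shift [-0.002  0.009  0.658] turn [-0.     0.001  0.002] open 1.0
```

View pics/w5.png

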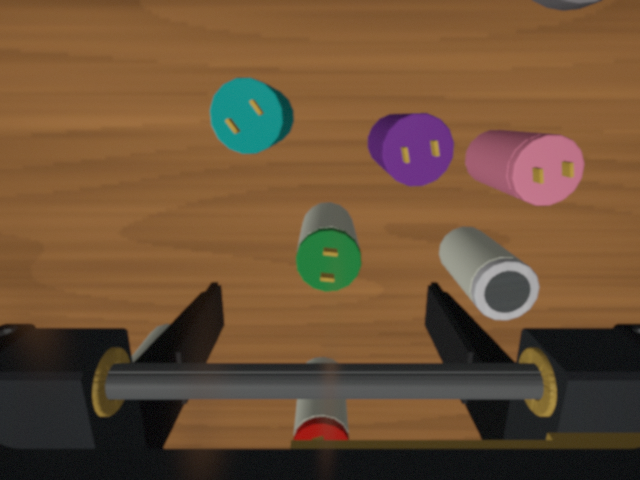

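View pics/t5.png

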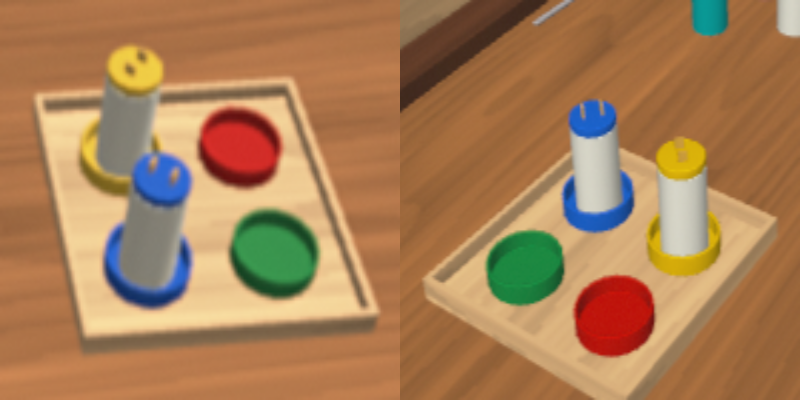

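Yellow is seated. Green is at (328,259), between the fingers, with a white sleeve and two blades. The bare blank is clear of the right finger by about 28 mm. I'll grip it.

```bash
python3 -m pendant '[{"x":0.007,"y":0.013,"z":0.25,"rx":0,"ry":0,"rz":0,"jaw":1},{"x":0.007,"y":0.013,"z":0.5,"rx":0,"ry":0,"rz":0,"jaw":1},{"x":0.007,"y":0.013,"z":0.62,"rx":0,"ry":0,"rz":0,"jaw":1},{"x":0.007,"y":0.013,"z":0.655,"rx":0,"ry":0,"rz":0,"jaw":1},{"x":0.007,"y":0.013,"z":0.655,"rx":0,"ry":0,"rz":0,"jaw":0.2},{"x":0.007,"y":0.013,"z":0.655,"rx":0,"ry":0,"rz":0,"jaw":0.2},{"x":0.007,"y":0.013,"z":0.655,"rx":0,"ry":0,"rz":0,"jaw":0.2},{"x":0.007,"y":0.013,"z":0.655,"rx":0,"ry":0,"rz":0,"jaw":0.2},{"x":0.007,"y":0.013,"z":0.655,"rx":0,"ry":0,"rz":0,"jaw":0.2},{"x":0.007,"y":0.013,"z":0.655,"rx":0,"ry":0,"rz":0,"jaw":0.2}]'
python3 -m pendant '[{"x":0,"y":0,"z":0,"rx":0,"ry":0,"rz":0,"jaw":0.2},{"x":0,"y":0,"z":0,"rx":0,"ry":0,"rz":0,"jaw":0.2},{"x":0,"y":0,"z":-0.2,"rx":0,"ry":0,"rz":0,"jaw":0.2},{"x":0,"y":0,"z":-0.5,"rx":0,"ry":0,"rz":0,"jaw":0.2},{"x":0,"y":0,"z":-0.8,"rx":0,"ry":0,"rz":0,"jaw":0.2},{"x":0,"y":0,"z":-0.8,"rx":0,"ry":0,"rz":0,"jaw":0.2},{"x":0,"y":0,"z":-0.8,"rx":0,"ry":0,"rz":0,"jaw":0.2}]'
python3 go.py 586.4 274.6 175
```

```text
t: 17.12
eef_pos: [567.8, -154.9, 226.7]
tcp_rot: [3.142, -0.0, -0.0]
ft_force: [-0.7, 0.5, 0.8]
opening: 0.428
t: 18.0
eef_pos: [567.5, -154.8, 345.9]
tcp_rot: [-3.141, 0.001, -0.0]
ft_force: [-0.1, 0.7, -2.8]
opening: 0.415
t 18.0 grasp [ 567.5 -154.8  174.9] shift [ 0.126 -2.862 -0.   ] turn [-0.     0.001 -0.   ] open 0.42
```

```bash
python3 -m pendant '[{"x":0.05,"y":-0.3,"z":0,"rx":0,"ry":0,"rz":0,"jaw":0.2},{"x":0.05,"y":-0.65,"z":0,"rx":0,"ry":0,"rz":0,"jaw":0.2},{"x":0.05,"y":-1,"z":0,"rx":0,"ry":0,"rz":0,"jaw":0.2},{"x":0.05,"y":-1,"z":0,"rx":0,"ry":0,"rz":0,"jaw":0.2}]'
python3 -m pendant '[{"x":0.05,"y":-0.3,"z":-0.05,"rx":0,"ry":0,"rz":0,"jaw":0.2},{"x":0.05,"y":-0.65,"z":-0.05,"rx":0,"ry":0,"rz":0,"jaw":0.2},{"x":0.05,"y":-1,"z":-0.05,"rx":0,"ry":0,"rz":0,"jaw":0.2},{"x":0.05,"y":-1,"z":-0.05,"rx":0,"ry":0,"rz":0,"jaw":0.2}]'
python3 -m pendant '[{"x":0.026,"y":-0.35,"z":0,"rx":0,"ry":0,"rz":0,"jaw":0.2},{"x":0.026,"y":-0.7,"z":0,"rx":0,"ry":0,"rz":0,"jaw":0.2},{"x":0.026,"y":-0.863,"z":0,"rx":0,"ry":0,"rz":0,"jaw":0.2},{"x":0.026,"y":-0.863,"z":0,"rx":0,"ry":0,"rz":0,"jaw":0.2},{"x":0.026,"y":-0.863,"z":0,"rx":0,"ry":0,"rz":0,"jaw":0.2}]'
python3 go.py 586.4 274.6 64.3
```

```text
t: 18.5
eef_pos: [575.0, -1.9, 344.9]
tcp_rot: [-3.141, 0.003, 0.004]
ft_force: [0.8, -0.9, -1.9]
opening: 0.416
t: 19.0
eef_pos: [582.7, 147.3, 352.6]
tcp_rot: [3.141, 0.002, 0.003]
ft_force: [0.4, -0.0, -1.3]
opening: 0.418
t: 19.62
eef_pos: [587.1, 273.1, 353.6]
tcp_rot: [3.141, 0.001, -0.001]
ft_force: [-0.5, 0.7, -1.0]
opening: 0.42
t 19.62 grasp [587.1 273.1 182.6] shift [-0.004 -0.01   0.789] turn [ 0.001  0.001 -0.001] open 0.42
```

```bash
python3 -m pendant '[{"x":-0.004,"y":-0.005,"z":0.1,"rx":0,"ry":0,"rz":0,"jaw":0.2},{"x":-0.004,"y":-0.005,"z":0.35,"rx":0,"ry":0,"rz":0,"jaw":0.2},{"x":-0.004,"y":-0.005,"z":0.55,"rx":0,"ry":0,"rz":0,"jaw":0.2},{"x":-0.004,"y":-0.005,"z":0.65,"rx":0,"ry":0,"rz":0,"jaw":0.2},{"x":-0.004,"y":-0.005,"z":0.71,"rx":0,"ry":0,"rz":0,"jaw":0.2},{"x":-0.004,"y":-0.005,"z":0.75,"rx":0,"ry":0,"rz":0,"jaw":0.2},{"x":-0.004,"y":-0.005,"z":0.78,"rx":0,"ry":0,"rz":0,"jaw":0.2},{"x":-0.004,"y":-0.005,"z":0.787,"rx":0,"ry":0,"rz":0,"jaw":0.2},{"x":-0.004,"y":-0.005,"z":0.787,"rx":0,"ry":0,"rz":0,"jaw":0.2},{"x":-0.004,"y":-0.005,"z":0.787,"rx":0,"ry":0,"rz":0,"jaw":0.2}]'; python3 go.py 586.4 274.6 64
```

```text
t: 20.88
eef_pos: [586.2, 275.4, 236.4]
tcp_rot: [-3.142, -0.0, -0.0]
ft_force: [0.9, 1.0, -1.5]
opening: 0.418
t 20.88 grasp [586.2 275.4  65.4] shift [0.001 0.005 0.009] turn [-0.    -0.001 -0.   ] open 0.42
```

```bash
python3 -m pendant '[{"x":0,"y":0,"z":0.01,"rx":0,"ry":0,"rz":0,"jaw":0.2},{"x":0,"y":0,"z":0.01,"rx":0,"ry":0,"rz":0,"jaw":0.2},{"x":0,"y":0,"z":0.01,"rx":0,"ry":0,"rz":0,"jaw":0.2}]'
python3 -m pendant '[{"x":0,"y":0,"z":0,"rx":0,"ry":0,"rz":0,"jaw":0.65},{"x":0,"y":0,"z":0,"rx":0,"ry":0,"rz":0,"jaw":0.65},{"x":0,"y":0,"z":0,"rx":0,"ry":0,"rz":0,"jaw":0.65},{"x":0,"y":0,"z":0,"rx":0,"ry":0,"rz":0,"jaw":0.65},{"x":0,"y":0,"z":-0.3,"rx":0,"ry":0,"rz":0,"jaw":0.65},{"x":0,"y":0,"z":-0.6,"rx":0,"ry":0,"rz":0,"jaw":0.65},{"x":0,"y":0,"z":-0.6,"rx":0,"ry":0,"rz":0,"jaw":1},{"x":0,"y":0,"z":-0.6,"rx":0,"ry":0,"rz":0,"jaw":1}]'
python3 go.py 430 -148.5 153
```

```text
t: 21.25
eef_pos: [586.2, 275.4, 234.7]
tcp_rot: [-3.142, -0.0, -0.0]
ft_force: [0.5, 1.1, -0.8]
opening: 0.418
t: 22.25
eef_pos: [585.9, 275.2, 324.1]
tcp_rot: [3.141, 0.001, -0.0]
ft_force: [0.2, -0.8, 0.9]
opening: 0.808
t 22.25 grasp [585.9 275.2 153.1] shift [-1.039e+00  2.825e+00  2.000e-03] turn [ 0.     0.001 -0.   ] open 0.81
```

```bash
python3 -m pendant '[{"x":-0.35,"y":0.95,"z":0,"rx":0,"ry":0,"rz":0,"jaw":1},{"x":-0.35,"y":0.95,"z":0,"rx":0,"ry":0,"rz":0,"jaw":1},{"x":-0.35,"y":0.95,"z":0,"rx":0,"ry":0,"rz":0,"jaw":1}]'
python3 -m pendant '[{"x":-0.35,"y":0.95,"z":0,"rx":0,"ry":0,"rz":0,"jaw":1},{"x":-0.35,"y":0.95,"z":0,"rx":0,"ry":0,"rz":0,"jaw":1},{"x":-0.35,"y":0.95,"z":0,"rx":0,"ry":0,"rz":0,"jaw":1}]'
python3 -m pendant '[{"x":-0.339,"y":0.925,"z":0,"rx":0,"ry":0,"rz":0,"jaw":1},{"x":-0.339,"y":0.925,"z":0,"rx":0,"ry":0,"rz":0,"jaw":1},{"x":-0.339,"y":0.925,"z":0,"rx":0,"ry":0,"rz":0,"jaw":1},{"x":-0.339,"y":0.925,"z":0,"rx":0,"ry":0,"rz":0,"jaw":1}]'
python3 - <<'E'
from h import *; from cell import env
c=env.read_camera("wrist"); cv2.imwrite("pics/w6.png",c["img"][:,:,::-1])
for b in blobs(c["img"],"red",500): print(np.round(b[:3]),plane(c,b[0],b[1],79).round(1))
E
python3 go.py 430 -148.5 55
```

```text
t: 22.62
eef_pos: [532.4, 130.6, 323.3]
tcp_rot: [3.141, 0.003, -0.002]
ft_force: [0.4, 0.5, 0.3]
opening: 1.001
t: 23.0
eef_pos: [479.9, -11.9, 323.5]
tcp_rot: [-3.141, 0.003, -0.002]
ft_force: [1.7, -0.1, -0.5]
opening: 0.998
t: 23.5
eef_pos: [429.7, -149.6, 323.7]
tcp_rot: [-3.141, 0.002, -0.003]
ft_force: [-0.7, 0.7, 0.7]
opening: 1.001
[ 325.  260. 3146.] [ 431.7 -149.4   79. ]
t 23.55 grasp [ 430.1 -148.7  152.8] shift [ 0.001 -0.001  0.652] turn [-0.001  0.002 -0.002] open 1.0
```

View pics/w6.png

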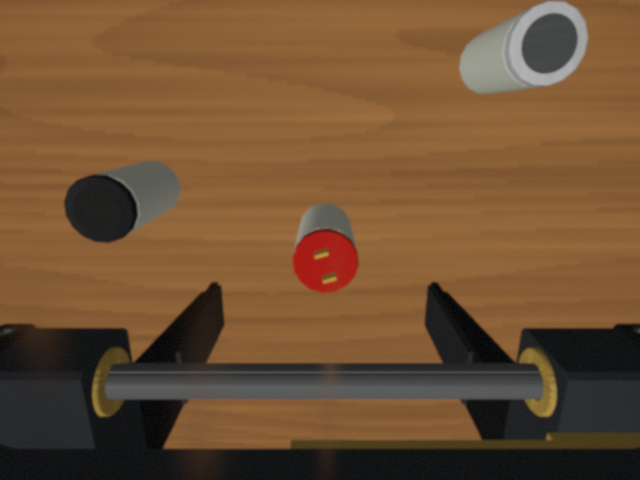

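Red is at (325,260), at (431.7,-149.4) and centred between the fingers. The black and bare blanks are far off and standing.

```bash
python3 -m pendant '[{"x":0.006,"y":0.005,"z":0.25,"rx":0,"ry":0,"rz":0,"jaw":1},{"x":0.006,"y":0.005,"z":0.5,"rx":0,"ry":0,"rz":0,"jaw":1},{"x":0.006,"y":0.005,"z":0.62,"rx":0,"ry":0,"rz":0,"jaw":1},{"x":0.006,"y":0.005,"z":0.65,"rx":0,"ry":0,"rz":0,"jaw":1},{"x":0.006,"y":0.005,"z":0.65,"rx":0,"ry":0,"rz":0,"jaw":0.2},{"x":0.006,"y":0.005,"z":0.65,"rx":0,"ry":0,"rz":0,"jaw":0.2},{"x":0.006,"y":0.005,"z":0.65,"rx":0,"ry":0,"rz":0,"jaw":0.2},{"x":0.006,"y":0.005,"z":0.65,"rx":0,"ry":0,"rz":0,"jaw":0.2},{"x":0.006,"y":0.005,"z":0.65,"rx":0,"ry":0,"rz":0,"jaw":0.2},{"x":0.006,"y":0.005,"z":0.65,"rx":0,"ry":0,"rz":0,"jaw":0.2}]'
python3 -m pendant '[{"x":0,"y":0,"z":0,"rx":0,"ry":0,"rz":0,"jaw":0.2},{"x":0,"y":0,"z":0,"rx":0,"ry":0,"rz":0,"jaw":0.2},{"x":0,"y":0,"z":-0.2,"rx":0,"ry":0,"rz":0,"jaw":0.2},{"x":0,"y":0,"z":-0.5,"rx":0,"ry":0,"rz":0,"jaw":0.2},{"x":0,"y":0,"z":-0.85,"rx":0,"ry":0,"rz":0,"jaw":0.2},{"x":0,"y":0,"z":-0.85,"rx":0,"ry":0,"rz":0,"jaw":0.2},{"x":0,"y":0,"z":-0.85,"rx":0,"ry":0,"rz":0,"jaw":0.2}]'
python3 go.py 494.5 278.9 182
```

```text
t: 24.8
eef_pos: [431.2, -149.2, 227.2]
tcp_rot: [3.141, -0.0, -0.0]
ft_force: [0.7, -1.6, 0.4]
opening: 0.425
t: 25.68
eef_pos: [430.9, -149.0, 353.9]
tcp_rot: [-3.141, 0.001, -0.0]
ft_force: [0.8, -0.2, -1.6]
opening: 0.414
t 25.68 grasp [ 430.9 -149.   182.9] shift [ 0.424 -2.853  0.007] turn [-0.     0.001 -0.   ] open 0.41
```

```bash
python3 -m pendant '[{"x":0.05,"y":-0.3,"z":0,"rx":0,"ry":0,"rz":0,"jaw":0.2},{"x":0.1,"y":-0.65,"z":0,"rx":0,"ry":0,"rz":0,"jaw":0.2},{"x":0.15,"y":-1,"z":0,"rx":0,"ry":0,"rz":0,"jaw":0.2},{"x":0.15,"y":-1,"z":0,"rx":0,"ry":0,"rz":0,"jaw":0.2}]'
python3 -m pendant '[{"x":0.05,"y":-0.3,"z":0,"rx":0,"ry":0,"rz":0,"jaw":0.2},{"x":0.1,"y":-0.65,"z":0,"rx":0,"ry":0,"rz":0,"jaw":0.2},{"x":0.15,"y":-1,"z":0,"rx":0,"ry":0,"rz":0,"jaw":0.2},{"x":0.15,"y":-1,"z":0,"rx":0,"ry":0,"rz":0,"jaw":0.2}]'
python3 -m pendant '[{"x":0.124,"y":-0.35,"z":0,"rx":0,"ry":0,"rz":0,"jaw":0.2},{"x":0.124,"y":-0.7,"z":0,"rx":0,"ry":0,"rz":0,"jaw":0.2},{"x":0.124,"y":-0.853,"z":0,"rx":0,"ry":0,"rz":0,"jaw":0.2},{"x":0.124,"y":-0.853,"z":0,"rx":0,"ry":0,"rz":0,"jaw":0.2},{"x":0.124,"y":-0.853,"z":0,"rx":0,"ry":0,"rz":0,"jaw":0.2}]'
python3 go.py 494.5 278.9 64.5
```

```text
t: 26.18
eef_pos: [453.6, 3.5, 352.9]
tcp_rot: [-3.141, 0.003, 0.004]
ft_force: [-0.8, 0.2, -0.8]
opening: 0.416
t: 26.68
eef_pos: [476.4, 152.7, 352.9]
tcp_rot: [3.141, 0.002, 0.003]
ft_force: [-0.1, -0.2, -1.2]
opening: 0.415
t: 27.3
eef_pos: [495.1, 277.3, 353.8]
tcp_rot: [3.141, 0.001, -0.001]
ft_force: [-0.0, -0.6, -0.5]
opening: 0.418
t 27.3 grasp [495.1 277.3 182.8] shift [-0.003 -0.011  0.789] turn [ 0.001  0.002 -0.001] open 0.42
```

```bash
python3 -m pendant '[{"x":-0.003,"y":-0.006,"z":0.1,"rx":0,"ry":0,"rz":0,"jaw":0.2},{"x":-0.003,"y":-0.006,"z":0.35,"rx":0,"ry":0,"rz":0,"jaw":0.2},{"x":-0.003,"y":-0.006,"z":0.55,"rx":0,"ry":0,"rz":0,"jaw":0.2},{"x":-0.003,"y":-0.006,"z":0.65,"rx":0,"ry":0,"rz":0,"jaw":0.2},{"x":-0.003,"y":-0.006,"z":0.71,"rx":0,"ry":0,"rz":0,"jaw":0.2},{"x":-0.003,"y":-0.006,"z":0.75,"rx":0,"ry":0,"rz":0,"jaw":0.2},{"x":-0.003,"y":-0.006,"z":0.78,"rx":0,"ry":0,"rz":0,"jaw":0.2},{"x":-0.003,"y":-0.006,"z":0.787,"rx":0,"ry":0,"rz":0,"jaw":0.2},{"x":-0.003,"y":-0.006,"z":0.787,"rx":0,"ry":0,"rz":0,"jaw":0.2},{"x":-0.003,"y":-0.006,"z":0.787,"rx":0,"ry":0,"rz":0,"jaw":0.2}]'; python3 go.py 494.5 278.9 64.5
```

```text
t: 28.55
eef_pos: [494.4, 279.7, 236.8]
tcp_rot: [-3.142, -0.0, -0.0]
ft_force: [0.5, -0.5, -2.0]
opening: 0.418
t 28.55 grasp [494.4 279.7  65.8] shift [0.001 0.005 0.009] turn [-0.    -0.001 -0.   ] open 0.42
```

```bash
python3 -m pendant '[{"x":0,"y":0,"z":0.01,"rx":0,"ry":0,"rz":0,"jaw":0.2},{"x":0,"y":0,"z":0.01,"rx":0,"ry":0,"rz":0,"jaw":0.2},{"x":0,"y":0,"z":0.01,"rx":0,"ry":0,"rz":0,"jaw":0.2}]'
python3 -m pendant '[{"x":0,"y":0,"z":0,"rx":0,"ry":0,"rz":0,"jaw":0.65},{"x":0,"y":0,"z":0,"rx":0,"ry":0,"rz":0,"jaw":0.65},{"x":0,"y":0,"z":0,"rx":0,"ry":0,"rz":0,"jaw":0.65},{"x":0,"y":0,"z":0,"rx":0,"ry":0,"rz":0,"jaw":0.65},{"x":0,"y":0,"z":-0.3,"rx":0,"ry":0,"rz":0,"jaw":0.65},{"x":0,"y":0,"z":-0.6,"rx":0,"ry":0,"rz":0,"jaw":0.65},{"x":0,"y":0,"z":-0.9,"rx":0,"ry":0,"rz":0,"jaw":0.65},{"x":0,"y":0,"z":-1,"rx":0,"ry":0,"rz":0,"jaw":0.65},{"x":0,"y":0,"z":-1,"rx":0,"ry":0,"rz":0,"jaw":0.65}]'
python3 - <<'E'
from h import *; from cell import env
for n in("scene","side"):
    c=env.read_camera(n); cv2.imwrite(f"pics/{n}7.png",c["img"][:,:,::-1])
    for k in("red","yellow","green","blue"):
        print(n,k,[np.round(b[:2]).tolist()+[b[3]]+plane(c,b[0],b[1],86).round().tolist()[:2] for b in blobs(c["img"],k,60) if 150<b[0]<520 and b[1]>120])
    print(proj(c,[[494.5,278.9,88],[490.2,187,88],[582.1,182.7,88],[586.4,274.6,88]]).round().tolist())
a=cv2.imread("pics/scene7.png")[180:330,180:520]
b=cv2.imread("pics/side7.png")[150:380,140:440]
cv2.imwrite("pics/a7.png",cv2.resize(a,(790,349)));cv2.imwrite("pics/b7.png",cv2.resize(b,(780,598)))
E
```

```text
t: 28.92
eef_pos: [494.4, 279.7, 235.2]
tcp_rot: [-3.142, -0.0, -0.0]
ft_force: [1.0, -0.4, 2.0]
opening: 0.416
t: 30.05
eef_pos: [494.2, 279.6, 385.3]
tcp_rot: [-3.141, -0.001, -0.0]
ft_force: [0.6, 0.2, -0.1]
opening: 0.648
scene red [[460.0, 246.0, (450, 233, 23, 23), 567.0, 233.0], [470.0, 218.0, (461, 212, 20, 14), 493.0, 280.0]]
scene yellow [[415.0, 248.0, (408, 236, 17, 23), 563.0, 145.0], [427.0, 221.0, (418, 214, 19, 15), 490.0, 188.0]]
scene green [[475.0, 277.0, (461, 265, 30, 24), 650.0, 236.0], [484.0, 251.0, (475, 244, 19, 14), 586.0, 275.0]]
scene blue [[431.0, 280.0, (417, 268, 29, 24), 646.0, 154.0], [436.0, 254.0, (427, 247, 19, 15), 583.0, 181.0]]
[[471.0, 218.0], [427.0, 220.0], [437.0, 253.0], [484.0, 250.0]]
side red [[247.0, 345.0, (227, 330, 40, 32), 440.0, 344.0], [244.0, 308.0, (231, 299, 27, 20), 490.0, 283.0]]
side yellow [[281.0, 313.0, (263, 300, 38, 28), 437.0, 264.0], [280.0, 277.0, (268, 269, 25, 18), 487.0, 191.0], [235.0, 182.0, (219, 169, 36, 25), 769.0, -61.0]]
side green [[203.0, 324.0, (184, 310, 38, 29), 519.0, 340.0], [197.0, 288.0, (185, 280, 25, 18), 583.0, 279.0]]
side blue [[227.0, 297.0, (222, 285, 12, 22), 530.0, 273.0], [236.0, 260.0, (225, 253, 23, 16), 579.0, 186.0]]
[[243.0, 305.0], [280.0, 275.0], [235.0, 258.0], [197.0, 285.0]]
```

View pics/a7.png

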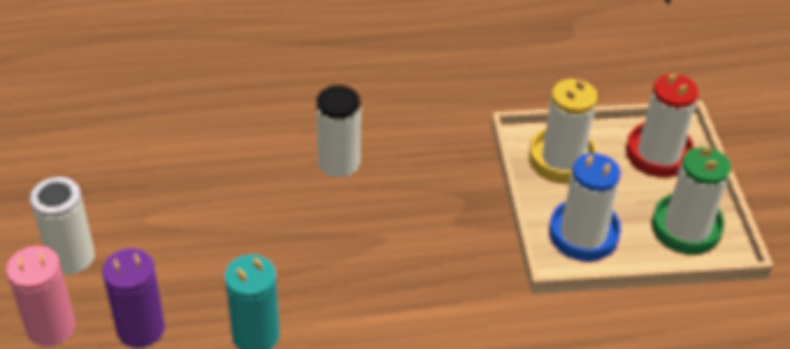

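View pics/b7.png

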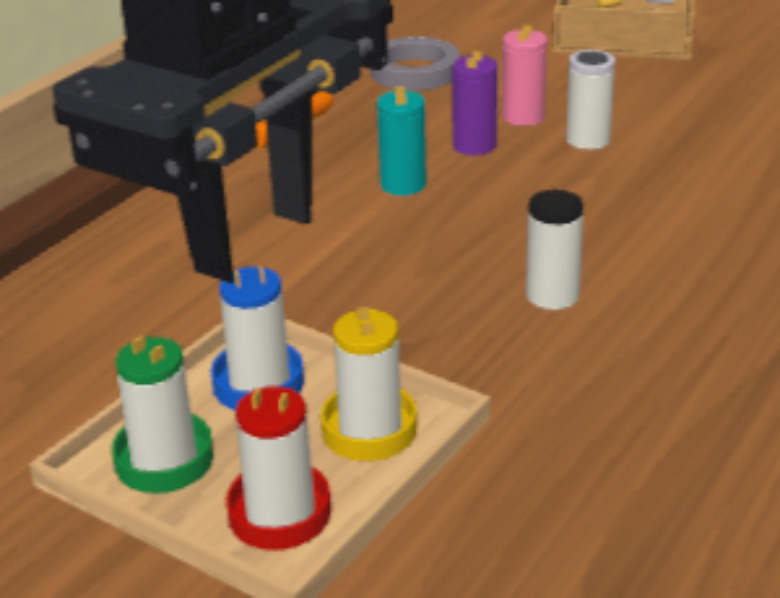

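All four stand upright in matching nests, with lid centres within 4 mm of the nest centres at the seated height. The blanks and look-alikes are unmoved, and the gripper is clear. Handing in.

```bash
python3 -c "
from cell import env
print(env.job_done()); print(env.state()['t'])"
```

```text
the job is handed in; nothing more can be done
None
the job is handed in; nothing more can be done
```

I placed the blue, yellow, green and red capacitors in turn, each upright, terminals up, in the nest of its lid's colour. I let go of each one and raised the gripper clear. The job was handed in at about 30 s of the 112 s allowed.

**Final pictures:** in the scene and side views all four stand upright. Their lid centres are within about 4 mm of the nest centres at the height expected when fully seated. The two views differ from each other by about 4–7 mm, and I had no direct height measurement of the seating beyond that.

**Other items:** the bare and black blanks and the pink, purple and turquoise look-alikes still stand where they were.

**Forces:** the wrist force, read at the end of each move, stayed under 4 N. The first move command was refused for missing fields and moved nothing. No check failed.

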